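# Set a filtration manifold for the one crucible in use

## Task

Get the three-place filtration manifold ready for the vacuum pump: set the valve of the place that carries the white crucible to half open (45 degrees, the long black mark), and shut the valves of the two places without a crucible until you feel them seat snugly, so that they bleed no vacuum; their soft seats are worn and meet a little before or past the red mark, and forcing them on ruins them. Leave the crucible and the filter plates sitting where they are, and do not knock the bottles and jars about.

Things in the scene. Friction and masses are not known exactly. Their poses are not given: they have to be found in the camera images.
- manifold: Fixed steel vacuum manifold, three places in a row on a tube (38 mm thick, 270 mm long, axis 60 mm up; hose barb at its left end, round gauge 128 mm high at its right). Origin on the table under the middle place; x to its back, y along the tube to the left, z up. Places at y = 92, 0, -92 mm. In front of each, a quarter-turn valve with a white index plate and blue lever.
- crucible: White porcelain filter crucible, a cup 83 mm wide at the rim, 56 mm at the foot, 58 mm high, standing loose in the recess of one of the three places. Origin at the centre of its underside (154 mm above the table), z up.
- frit_a: Bare white round filter plate, 55 mm wide, 5 mm thick, lying loose in the recess of a place that carries no crucible. Origin at the centre of its underside.
- frit_b: Bare white round filter plate, 55 mm wide, 5 mm thick, lying loose in the recess of a place that carries no crucible. Origin at the centre of its underside.
- valve_left (a joint): Angle of the left place's valve lever (as the robot sees it), rad: 0 = level, pointing left along the tube over the red mark; 1.571 = fully open, pointing down the slope, away from the tube, green mark; 0.785 = half open, long black mark. Grows counter-clockwise seen from above. It turns stiffly (0.25 N m) and stays where it is left. It seats somewhere within 0.2 either side of 0.
- seat_left (a joint): How far the soft seat hidden inside the left valve is squeezed by shutting it, rad of lever travel: 0 = not touched, however near; each seat is worn differently, so only turning the lever clockwise on to it tells where it begins. Snug from 0.02 (about 9 N at the grip point; 7 N turn the free lever); 0.14 (about 23 N) ruins it. It eases back to 0.06 on release.
- pivot_left (a point): On the turning axis of the left valve's lever, at mid-height of the lever, about 120 mm above the table. Turns with the lever: z points out along the stem (up and to the front, 36 degrees from vertical), y along the lever from pivot to tip, x across it.
- grip_left (a point): Grip point in the middle of the blue sleeve of the left valve's lever, 34 mm from the pivot along the lever, same axes as the pivot. The sleeve is 12 mm across, 14 mm high along the stem and 34 mm long (from 16 to 50 mm from the pivot); its underside is 25 mm above the index plate.
- place_left (a point): Centre of the recess floor of the left place, 154 mm above the table: a cup-shaped steel adapter on a riser, 72 mm wide, with a black rubber rim 8 mm above this floor and 61 mm wide inside.
- valve_middle (a joint): Angle of the middle place's valve lever (as the robot sees it), rad: 0 = level, pointing left along the tube over the red mark; 1.571 = fully open, pointing down the slope, away from the tube, green mark; 0.785 = half open, long black mark. Grows counter-clockwise seen from above. It turns stiffly (0.25 N m) and stays where it is left. It seats somewhere within 0.2 either side of 0.
- seat_middle (a joint): How far the soft seat hidden inside the middle valve is squeezed by shutting it, rad of lever travel: 0 = not touched, however near; each seat is worn differently, so only turning the lever clockwise on to it tells where it begins. Snug from 0.02 (about 9 N at the grip point; 7 N turn the free lever); 0.14 (about 23 N) ruins it. It eases back to 0.06 on release.
- pivot_middle (a point): On the turning axis of the middle valve's lever, at mid-height of the lever, about 120 mm above the table. Turns with the lever: z points out along the stem (up and to the front, 36 degrees from vertical), y along the lever from pivot to tip, x across it.
- grip_middle (a point): Grip point in the middle of the blue sleeve of the middle valve's lever, 34 mm from the pivot along the lever, same axes as the pivot. The sleeve is 12 mm across, 14 mm high along the stem and 34 mm long (from 16 to 50 mm from the pivot); its underside is 25 mm above the index plate.
- place_middle (a point): Centre of the recess floor of the middle place, 154 mm above the table: a cup-shaped steel adapter on a riser, 72 mm wide, with a black rubber rim 8 mm above this floor and 61 mm wide inside.
- valve_right (a joint): Angle of the right place's valve lever (as the robot sees it), rad: 0 = level, pointing left along the tube over the red mark; 1.571 = fully open, pointing down the slope, away from the tube, green mark; 0.785 = half open, long black mark. Grows counter-clockwise seen from above. It turns stiffly (0.25 N m) and stays where it is left. It seats somewhere within 0.2 either side of 0.
- seat_right (a joint): How far the soft seat hidden inside the right valve is squeezed by shutting it, rad of lever travel: 0 = not touched, however near; each seat is worn differently, so only turning the lever clockwise on to it tells where it begins. Snug from 0.02 (about 9 N at the grip point; 7 N turn the free lever); 0.14 (about 23 N) ruins it. It eases back to 0.06 on release.
- pivot_right (a point): On the turning axis of the right valve's lever, at mid-height of the lever, about 120 mm above the table. Turns with the lever: z points out along the stem (up and to the front, 36 degrees from vertical), y along the lever from pivot to tip, x across it.
- grip_right (a point): Grip point in the middle of the blue sleeve of the right valve's lever, 34 mm from the pivot along the lever, same axes as the pivot. The sleeve is 12 mm across, 14 mm high along the stem and 34 mm long (from 16 to 50 mm from the pivot); its underside is 25 mm above the index plate.
- place_right (a point): Centre of the recess floor of the right place, 154 mm above the table: a cup-shaped steel adapter on a riser, 72 mm wide, with a black rubber rim 8 mm above this floor and 61 mm wide inside.
- reagent_jar: Clear jar with blue screw cap, 59 mm wide, 115 mm high, a loose bystander to the right of the manifold. Origin at the centre of its underside.
- brown_bottle: Brown bottle with white cap, 52 mm wide, 109 mm high, a loose bystander to the right of the manifold. Origin at the centre of its underside.
- dropper_bottle: Small clear bottle with white ribbed cap, 26 mm wide, 47 mm high, a loose bystander to the right of the manifold. Origin at the centre of its underside.
- specimen_jar: Clear jar with black lid, 50 mm wide, 65 mm high, a loose bystander to the right of the manifold. Origin at the centre of its underside.
Things that resemble listed ones, but are neither listed nor needed, are in the scene too. What is shaped like the crucible but green is not meant.

How it is judged:
By the outcome, as a careful person would: the job done as asked, in the order asked, and still so for the second after the job is handed in, with the robot touching nothing.
It also fails if it takes over 72 s, if anything falls off the work surface, if the arm or the gripper's body presses on something with over 40 N, if the wrist force passes 120 N, or if a joint passes its speed limit or range.

## Robot

A 7-joint arm with a two-finger parallel gripper is mounted at the origin on a cart in front of the work surface, level with it; the furniture and walls round the work are solid. World frame = base frame: x ahead of the robot, y to its left, z up, the work surface at z = 0. Lengths are in mm, angles in rad, forces in N, time in s.
With the tool pointing down it reaches from about 425 to 950 mm from the base axis. Payload 16.7 kg.
Tool frame: the origin (TCP) lies on the centre line of the jaws, within the pads' length; the fingertips stand 17 mm ahead of it and the grasp point (between the pads) lies 2 mm behind it (bot.tip_extent is the z of the fingertips in the tool frame, in mm); z points along the fingers, y is the direction in which the jaws open and shut (so a half turn about z gives the same grasp; the last joint's range is limited). The gripper opens to 94 mm and grips with 3 to 60 N. Pads are 16 mm wide; open, the fingers measure 119 mm over their backs; the gripper's body (75 mm by 177 mm) begins 78 mm behind the grasp point.
Start: joints at [1.026, 0.426, 0.074, 1.606, -0.034, 1.111, -0.067], TCP at [259.587, -623.049, 222.467] pointing down, gripper open.
Joint ranges: [-2.85, 2.85], [-0.5, 2.14], [-1.23, 1.37], [0.21, 2.46], [-1.02, 4.16], [0.16, 2.05], [-2.73, 2.73]. Speed limits (rad/s): [1.89, 1.89, 2.39, 2.39, 3.01, 3.01, 3.01].

## Interface

Orientations are given as a unit quaternion [w, x, y, z].
In Python, from station import bot, cams, order gives the robot as it stands. The module is installed in compiled form; this text tells all that it offers.
- The arm moves only by the tool arm_command, never from a script. Its argument "rows" is a list of rows, each a list of 3 entries, a list of its own where there are three numbers: the shift along the tool's x, y, z in cm, then the turn, a rotation vector about the tool's x, y, z in degrees, then the gripper command: -1 is fully open, 1 is shut, values between are in proportion. In form: [[[dx, dy, dz], [wx, wy, wz], fingers], ...]. A call has 1 to 5 rows; each row is the pose to reach, as a shift and turn from the pose measured when the call began, along the tool's axes at that moment; what a row does not reach only later rows make up. A row lasts 1/12 s, in which the tool goes at most 41.7 mm and 7.16 degrees, less where a joint would pass 70% of its speed; a pose out of reach is approached as far as the arm can. A call with a gripper value outside its range is refused whole. The fingers move at their own pace and stop on an object; the grip force is fixed at half the most. Time passes only in rows, so rows that repeat a pose let the fingers close. It gives the time, the measured TCP pose, the force and the opening at its end, in the units of the state.
- bot.sense(): the state, without advancing time (a new reading comes with each control period).
- cams.snapshot(name): name is "scene" or "top" or "wrist"; returns (picture, depth): 420x560x3 uint8, blue, green, red; 420x560 float32, mm along the optical axis (not along the pixel's ray), 0 where there is no reading.
- cams.get_calibration(name): a dict with "fx", "fy", "cx", "cy" (pixels), "cam_to_world" (4x4, takes a point from camera to world coordinates). Camera axes: x right, y down, z forward; pixel columns grow to the right and rows downward; lengths in mm; the calibration is good to about 2 mm. A picture is of the moment at which its call begins: read the wrist's pose just before it. get_calibration takes no time and is no camera call; for the wrist camera it gives the pose at the moment of the call.
- order.finish_job(): hands the job in, once; it reports no verdict.
The state is a dict: "t": time; "joint_pos": joint angles; "joint_vel": joint speeds; "tau": joint torques, N m; "position": TCP position; "orientation": TCP orientation; "wrist_force": force on the tool from outside, world axes, zero at the start; "wrist_torque": the same for the moment, N m; "width": opening from 0.0 (shut) to 1.0 (fully open).
Only numpy, scipy, OpenCV 4.12 (cv2) and the standard library are available. Lean on these libraries where they do the work, as an engineer would, in place of code of your own. Each camera call takes 0.05 s, during which the arm holds its last target. There are 200 camera calls.

## Working session

There is one attempt and no reset: what is moved stays moved. The work goes in short steps, Python scripts to look and compute and a tool call to move; the robot and the scene stay as the last step left them, time stands still between calls to the robot, and variables do not carry over. Pictures are saved under pics/ and viewed, about 8 in all and at most 12, crops included, and the job is handed in when it is done.

Besides the shell and the picture viewer there is one more tool, called by a JSON object that holds its "api" and its "payload", one argument or row to a line. arm_command: Moves the arm, as the interface text tells. Its arguments: {"type":"object","properties":{"rows":{"type":"array"}},"required":["rows"]}

```bash
mkdir -p pics; python3 - <<'E'
from station import bot,cams
import cv2,numpy as np
for n in("scene","top"):
    p,d=cams.snapshot(n);cv2.imwrite(f"pics/{n}0.png",p);np.save(f"pics/{n}0.npy",d)
    c=cams.get_calibration(n);print(n,c["fx"],c["fy"],c["cx"],c["cy"],np.round(c["cam_to_world"],3).tolist())
s=bot.sense();print(s)
E
```

```text
scene 422.20311558639537 422.20311558639537 272.17374039714605 210.9338736450474 [[-0.696, -0.513, 0.503, 95.879], [-0.718, 0.482, -0.502, 592.22], [0.015, -0.71, -0.704, 765.05], [0.0, 0.0, 0.0, 1.0]]
top 468.04633535490575 468.04633535490575 275.58130463837426 213.01583523747837 [[0.022, -0.987, 0.158, 338.205], [-1.0, -0.022, 0.002, 144.609], [0.001, -0.158, -0.988, 1287.661], [0.0, 0.0, 0.0, 1.0]]
{'t': 0.1, 'joint_pos': array([ 1.02649116,  0.42663875,  0.07385597,  1.6065207 , -0.03409387,
        1.11080149, -0.06708275]), 'joint_vel': array([ 0.00282754, -0.00332883,  0.0001364 , -0.00305015, -0.00175429,
        0.0010554 ,  0.00124839]), 'tau': array([ 6.16804566e-03, -9.37478757e+01,  3.67597416e+00, -4.55050671e+01,
       -4.86556767e-02,  1.67825940e-02,  9.53146400e-05]), 'position': array([ 259.45691566, -622.74750079,  221.87604584]), 'orientation': array([-5.34255706e-04,  9.80580488e-01,  1.96116290e-01, -1.48599644e-04]), 'wrist_force': array([ 0.56047515,  0.03041318, -1.5510385 ]), 'wrist_torque': array([-0.01871731,  0.06207613,  0.02136863]), 'width': 1.0007201661128116}
```

View pics/scene0.png

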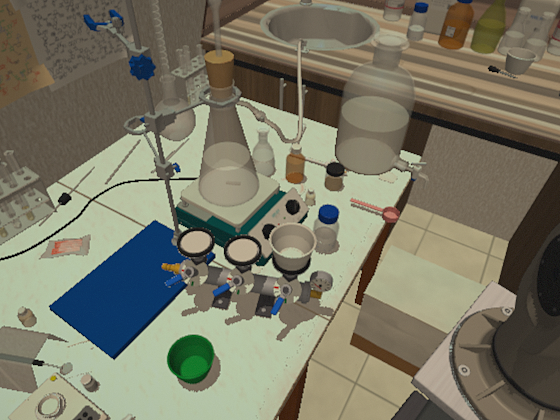

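View pics/top0.png

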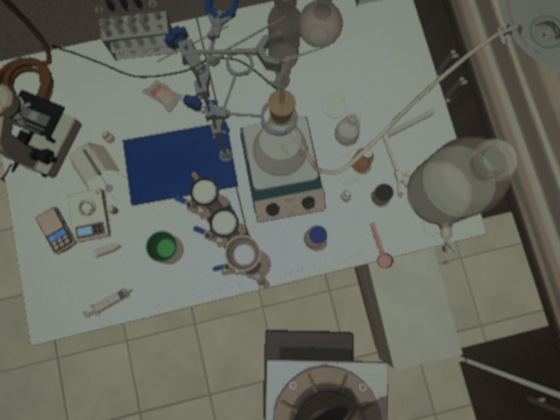

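The scene view shows bare plates at (195,240) and (243,250), a white crucible at (292,243) and the green decoy at (190,358). In the top view these are (205,192), (224,222), (243,254) and (162,247). So the crucible is at the right place. Next I'll measure the places and levers.

```bash
cat > h.py <<'E'
import numpy as np,cv2
from station import bot,cams
def cloud(d,c):
    v,u=np.mgrid[0:420,0:560];P=np.stack([(u-c["cx"])/c["fx"]*d,(v-c["cy"])/c["fy"]*d,d,np.ones_like(d)],-1)
    W=P@np.array(c["cam_to_world"]).T;W=W[...,:3];W[d==0]=np.nan;return W
def blue(p):
    h=cv2.cvtColor(p,cv2.COLOR_BGR2HSV);return cv2.inRange(h,(100,120,60),(125,255,255))>0
E
python3 - <<'E'
from h import *
for n in("scene","top"):
    p=cv2.imread(f"pics/{n}0.png");d=np.load(f"pics/{n}0.npy");W=cloud(d,cams.get_calibration(n))
    for (u,v) in ([(195,240),(243,250),(292,243)] if n=="scene" else [(205,192),(224,222),(243,254)]):
        # flat disc points
        print(n,(u,v),np.round(W[v,u],0))
    z=W[...,2]
    w=(p.min(-1)>150 if n=="scene" else p.min(-1)>110)&(z>145)&(z<225)
    k,l,st,ce=cv2.connectedComponentsWithStats(w.astype(np.uint8))
    for i in range(1,k):
        if st[i,4]>60 and W[l==i][:,0].mean()<800: print(' white',st[i,4],np.round(ce[i]),np.round(np.nanmedian(W[l==i],0)), np.round(np.nanmin(W[l==i],0)),np.round(np.nanmax(W[l==i],0)))
    b=blue(p)&(z>85)&(z<145)
    k,l,st,ce=cv2.connectedComponentsWithStats(b.astype(np.uint8))
    for i in range(1,k):
        if st[i,4]>15:print(' blue',st[i,4],np.round(ce[i]),np.round(np.nanmean(W[l==i],0)))
p=cv2.imread("pics/scene0.png")[220:330,150:340];cv2.imwrite("pics/crop1.png",cv2.resize(p,None,fx=4.2,fy=4.2,interpolation=2))
E
```

```text
scene (195, 240) [572. 322. 160.]
scene (243, 250) [491. 272. 160.]
scene (292, 243) [437. 198. 166.]
 white 169 [291. 253.] [422. 213. 159.] [376. 195. 154.] [441. 260. 214.]
 blue 292 [328. 214.] [472.  43. 113.]
 blue 104 [174. 280.] [553. 391. 117.]
 blue 111 [221. 289.] [477. 340. 116.]
 blue 110 [277. 306.] [384. 288. 111.]
top (205, 192) [567. 322. 155.]
top (224, 222) [494. 272. 157.]
top (243, 254) [417. 223. 156.]
 white 165 [277. 152.] [653. 147. 215.] [644.  99. 204.] [693. 188. 225.]
 white 78 [343. 169.] [617.  -9. 220.] [603. -29. 213.] [635.  22. 225.]
 white 362 [204. 191.] [569. 324. 159.] [544. 299. 150.] [596. 351. 165.]
 white 383 [224. 222.] [492. 273. 159.] [466. 247. 152.] [519. 299. 165.]
 white 308 [244. 254.] [417. 222. 157.] [393. 199. 151.] [439. 245. 163.]
 blue 30 [179. 199.] [556. 392. 117.]
 blue 177 [318. 234.] [474.  40. 114.]
 blue 26 [198. 230.] [478. 340. 118.]
 blue 21 [218. 268.] [384. 288. 112.]
```

View pics/crop1.png

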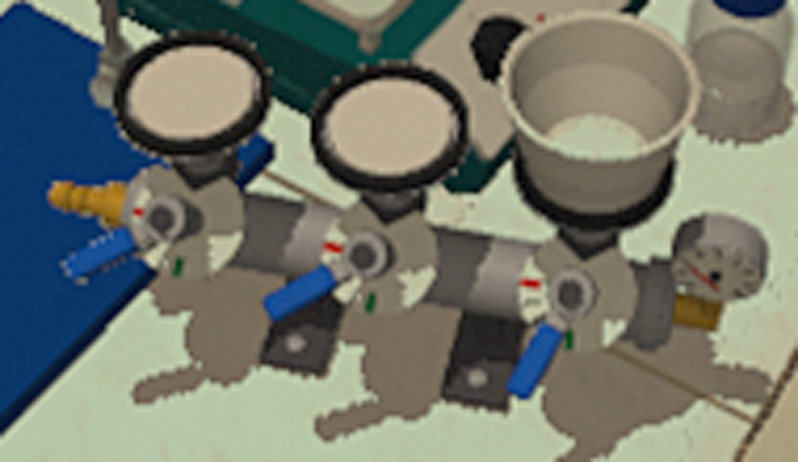

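The crop confirms it: the white crucible is at the right place (600,110), and plates lie in the middle (395,120) and left (195,95) places. The levers are at roughly 42° (left and middle) and 72° (right). Next come a helper for the move numbers and the first moves.

```bash
cat >> h.py <<'E'
from scipy.spatial.transform import Rotation as R
ym=np.array([.831,.557,0]);ym/=np.linalg.norm(ym);xm=np.array([ym[1],-ym[0],0]);up=np.array([0,0,1.])
a=np.radians(36);zs=-np.sin(a)*xm+np.cos(a)*up;dn=-np.cos(a)*xm-np.sin(a)*up
O=np.array([492.5,273,0]);PY=dict(L=92,M=0,R=-92);piv={k:O+y*ym-41*xm+121*up for k,y in PY.items()}
def lev(t): return np.cos(t)*ym+np.sin(t)*dn
def pose(k,deg,off=0,r=34):   # off: out along stem
    l=lev(np.radians(deg));return piv[k]+r*l+off*zs, R.from_matrix(np.stack([l,np.cross(-zs,l),-zs],1))
def cur():
    s=bot.sense();q=s["orientation"];return s,s["position"],R.from_quat(q[[1,2,3,0]])
def go(p,Rt):
    s,p0,R0=cur();d=R0.inv().apply(np.array(p)-p0)/10;w=(R0.inv()*Rt).as_rotvec(degrees=True)
    return np.round(d,2).tolist(),np.round(w,1).tolist()
def angle(k):  # lever angle implied by tool pose, position and direction; plus force in lever axes
    s,p,R0=cur();d=p-piv[k];x=R0.as_matrix()[:,0];f=s["wrist_force"];t=np.arctan2(x@dn,x@ym);l=lev(t)
    T=np.cross(zs,l)
    print(f"t={s['t']:.2f} ang pos {np.degrees(np.arctan2(d@dn,d@ym)):.1f} dir {np.degrees(t):.1f} r {np.hypot(d@dn,d@ym):.1f} off {d@zs:.1f} | F tang(ccw+) {f@T:.1f} rad {f@l:.1f} stem {f@zs:.1f} Mstem {s['wrist_torque']@zs:.2f} w {s['width']*94:.0f}")
E
python3 - <<'E'
from h import *
s,p,R0=cur()
print(piv,[np.round(pose(k,g)[0]) for k,g in(("L",42),("M",41),("R",72))])
print(pose("R",72,100)[0],go(pose("R",72,100)[0],pose("R",72)[1]))
half=R.from_rotvec([0,0,75],degrees=True)*R0
print(go([450,-50,380],half))
E
```

```text
{'L': array([546.09329911, 358.2804684 , 121.        ]), 'M': array([469.67224337, 307.05720962, 121.        ]), 'R': array([393.25118763, 255.83395084, 121.        ])} [array([557., 388., 108.]), array([481., 336., 108.]), array([387., 283., 102.])]
[354.68683793 332.23934889 182.89512163] ([45.52, -84.49, 3.99], [-33.9, -19.9, -80.2])
([39.62, -45.56, -15.77], [-0.0, -0.1, -75.0])
```

{"api": "arm_command", "payload": {
  "rows": [
    [[10, -11, -15.8], [0, 0, -15], -1],
    [[39.6, -45.6, -15.8], [0, 0, -75], -1],
    [[39.6, -45.6, -15.8], [0, 0, -75], -1],
    [[39.6, -45.6, -15.8], [0, 0, -75], -1],
    [[39.6, -45.6, -15.8], [0, 0, -75], -1]
  ]
}}

```text
t: 0.52
position: [320.3, -439.6, 289.0]
orientation: [-0.001, 0.871, 0.491, -0.0]
wrist_force: [1.2, 0.6, 1.2]
width: 0.999
```

```bash
python3 - <<'E'
from h import *
s,p,R0=cur();print(p,s["joint_pos"],s["wrist_force"])
Rt=pose("R",72)[1]
print(go([450,50,380],Rt))
E
```

```text
[ 320.29185115 -439.64515571  288.95355732] [ 0.91663136  0.1615262  -0.10611746  1.81266606  0.01854062  1.16949032
  0.25959664] [1.18015184 0.5982948  1.1520159 ]
([48.6, -14.3, -9.08], [-24.6, -27.7, -45.5])
```

{"api": "arm_command", "payload": {
  "rows": [
    [[48.6, -14.3, -9], [-24, -27, -45], 0],
    [[48.6, -14.3, -9], [-24, -27, -45], 0],
    [[48.6, -14.3, -9], [-24, -27, -45], 0],
    [[48.6, -14.3, -9], [-24, -27, -45], 0],
    [[48.6, -14.3, -9], [-24, -27, -45], 0]
  ]
}}

```text
t: 0.93
position: [372.8, -241.3, 325.9]
orientation: [0.183, 0.711, 0.676, -0.063]
wrist_force: [2.3, -0.1, 1.4]
width: 0.683
```

```bash
python3 - <<'E'
from h import *
s,p,R0=cur();print(p,s["joint_pos"],s["wrist_force"])
Rt=pose("R",72)[1]
print(go([440,100,370],Rt),go([380,260,320],Rt))
E
```

```text
[ 372.75637855 -241.25280678  325.88791864] [ 0.66968702 -0.21636453 -0.40590564  2.14593005  0.26027425  0.95725974
  0.08587061] [ 2.33039115 -0.14646252  1.3894674 ]
([31.06, 6.74, -14.8], [-9.4, -10.9, -17.5]) ([47.29, -0.35, -16.64], [-9.4, -10.9, -17.5])
```

{"api": "arm_command", "payload": {
  "rows": [
    [[31, 6.7, -14.8], [-9.4, -10.9, -17.5], 0.3],
    [[31, 6.7, -14.8], [-9.4, -10.9, -17.5], 0.3],
    [[31, 6.7, -14.8], [-9.4, -10.9, -17.5], 0.3],
    [[31, 6.7, -14.8], [-9.4, -10.9, -17.5], 0.3],
    [[31, 6.7, -14.8], [-9.4, -10.9, -17.5], 0.3]
  ]
}}

```text
t: 1.35
position: [411.0, -38.1, 352.1]
orientation: [0.294, 0.572, 0.759, -0.102]
wrist_force: [1.3, -1.3, 0.2]
width: 0.359
```

```bash
python3 - <<'E'
from h import *
s,p,R0=cur();print(p,s["joint_pos"],s["wrist_force"])
Rt=pose("R",72)[1]
print(go([420,150,350],Rt),go([365,300,270],Rt))
E
```

```text
[411.00027405 -38.06664918 352.13934839] [ 0.54588826 -0.31186257 -0.89641565  2.17122595  0.43034853  1.04490808
 -0.26242512] [ 1.26963512 -1.34418892  0.22983192]
([15.17, 6.91, -8.77], [0.1, 0.2, 0.2]) ([32.74, 5.22, -11.49], [0.1, 0.2, 0.2])
```

{"api": "arm_command", "payload": {
  "rows": [
    [[32.7, 5.2, -11.5], [0, 0, 0], 0.3],
    [[32.7, 5.2, -11.5], [0, 0, 0], 0.3],
    [[32.7, 5.2, -11.5], [0, 0, 0], 0.3],
    [[32.7, 5.2, -11.5], [0, 0, 0], 0.3],
    [[32.7, 5.2, -11.5], [0, 0, 0], 0.3]
  ]
}}

```text
t: 1.77
position: [389.3, 126.0, 312.1]
orientation: [0.293, 0.574, 0.758, -0.102]
wrist_force: [0.7, 0.4, 1.0]
width: 0.351
```

```bash
python3 - <<'E'
from h import *
s,p,R0=cur();print(p,s["joint_pos"],s["wrist_force"])
for o in(150,80):print(pose("R",70,o)[0],go(*pose("R",70,o)))
E
```

```text
[389.26092293 126.01525119 312.09784613] [ 0.27762737  0.00308371 -1.21581211  2.08925109  0.60656604  1.34548782
 -0.8945065 ] [0.66675501 0.39888177 1.01805043]
[339.42977559 357.01705128 223.57307537] ([24.53, 1.13, -5.82], [-0.1, 0.2, 1.9])
[362.33824653 322.83942229 166.94188577] ([24.55, 1.15, 1.18], [-0.1, 0.2, 1.9])
```

{"api": "arm_command", "payload": {
  "rows": [
    [[24.5, 1.1, -5.8], [0, 0, 1.9], 0.3],
    [[24.5, 1.1, -5.8], [0, 0, 1.9], 0.3],
    [[24.5, 1.1, -5.8], [0, 0, 1.9], 0.3],
    [[24.5, 1.1, -5.8], [0, 0, 1.9], 0.3],
    [[24.5, 1.1, -5.8], [0, 0, 1.9], 0.3]
  ]
}}

```text
t: 2.18
position: [353.4, 291.6, 247.8]
orientation: [0.295, 0.587, 0.748, -0.098]
wrist_force: [1.8, -0.1, 1.2]
width: 0.352
```

```bash
python3 - <<'E'
from h import *
s,p,R0=cur();print(p,s["joint_pos"],s["wrist_force"]);angle("R")
p,d=cams.snapshot("wrist");c=cams.get_calibration("wrist");cv2.imwrite("pics/w1.png",p);np.save("pics/w1.npy",d)
W=cloud(d,c);b=blue(p)&(W[...,2]<140)
k,l,st,ce=cv2.connectedComponentsWithStats(b.astype(np.uint8))
for i in range(1,k):
    if st[i,4]>100:
        m=np.nanmean(W[l==i],0);e=m-7*zs
        print(st[i,4],np.round(ce[i]),np.round(m),[(kk,np.round([np.degrees(np.arctan2((e-q)@dn,(e-q)@ym)),np.hypot((e-q)@dn,(e-q)@ym),(e-q)@zs],1).tolist()) for kk,q in piv.items() if np.linalg.norm(e-q)<60])
for o in(80,):print(pose("R",70,o)[0],go(*pose("R",70,o)))
E
```

```text
[353.43416543 291.59323813 247.76728058] [-0.27630728  0.45024337 -1.16383212  1.94103902  0.76687343  1.62918029
 -1.47451651] [ 1.84923773 -0.11309213  1.17722192]
t=2.18 ang pos -112.0 dir 70.0 r 35.1 off 133.0 | F tang(ccw+) -1.9 rad -1.0 stem 0.3 Mstem -0.08 w 33
6454 [526.  48.] [646. 375.  31.] []
770 [410.  83.] [472. 348. 110.] [('M', [53.0, 41.6, 3.6])]
599 [276. 120.] [380. 296. 106.] [('R', [75.3, 43.1, 4.6])]
411 [446. 119.] [626. 278.  17.] []
[362.33824653 322.83942229 166.94188577] ([6.05, 0.4, 5.46], [-0.2, -0.1, 0.5])
```

View pics/w1.png

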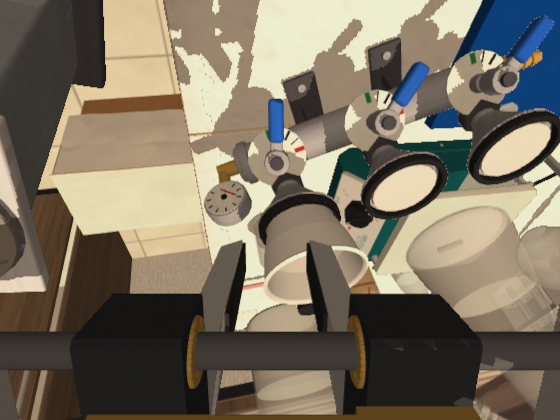

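The wrist view shows the right lever's sleeve at (276,120) with its knob at (278,162), the middle knob at (387,121) and the left at (506,78). I'll refine the pivots from this picture.

```bash
python3 - <<'E'
from h import *
p=cv2.imread("pics/w1.png");d=np.load("pics/w1.npy");c=cams.get_calibration("wrist");W=cloud(d,c)
def rel(w,k):
    e=w-piv[k];return np.round([e@ym,e@dn,e@zs],1)
for k,(u,v) in dict(R=(278,162),M=(387,121),L=(506,78)).items():
    print(k,"knob",rel(np.nanmedian(W[v-3:v+4,u-3:u+4].reshape(-1,3),0),k))
b=blue(p)
for k,(x0,x1,y0,y1) in dict(R=(260,292,92,150),M=(385,435,55,115),L=(505,558,12,78)).items():
    m=np.zeros_like(b);m[y0:y1,x0:x1]=b[y0:y1,x0:x1];w=W[m];w=w[np.isfinite(w[:,0])]
    r=(w-piv[k])@np.stack([ym,dn,zs],1);r=r[(r[:,2]>-5)&(r[:,2]<15)]
    q=r[r[:,2]>np.median(r[:,2])-3]
    cc,(ww,hh),an=cv2.minAreaRect(q[:,:2].astype(np.float32));vx,vy,_,_=cv2.fitLine(q[:,:2].astype(np.float32),2,0,.01,.01).ravel()
    print(k,"sleeve",len(q),q.mean(0).round(1),"rect",np.round(cc,1),round(ww,1),round(hh,1),"dir",np.degrees(np.arctan2(vy,vx)).round(1))
for u,v in((405,187),(513,148)):
    w=np.nanmedian(W[v-5:v+6,u-5:u+6].reshape(-1,3),0);print("frit",w.round(1))
E
```

```text
R knob [ 2.1 11.2 17.3]
M knob [-0.8 13.1 17.9]
L knob [-1.9 13.5 17.9]
R sleeve 598 [11.  41.7 11.6] rect [11.3 41.6] 32.0 11.1 dir 71.3
M sleeve 695 [24.9 33.  11.8] rect [25.4 32.7] 32.9 12.2 dir 39.9
L sleeve 807 [24.9 33.9 11.9] rect [25.  33.5] 33.4 12.5 dir 39.6
frit [488.5 282.  153.8]
frit [560.6 334.2 153.5]
```

{"api": "arm_command", "payload": {
  "rows": [
    [[6, 0.4, 3.5], [0, 0, 0], 0.3],
    [[6, 0.4, 3.5], [0, 0, 0], 0.3],
    [[6, 0.4, 3.5], [0, 0, 0], 0.3]
  ]
}}

```text
t: 2.48
position: [354.7, 333.2, 177.2]
orientation: [0.291, 0.582, 0.753, -0.101]
wrist_force: [-1.5, -1.4, -0.4]
width: 0.35
```

```bash
cat >> h.py <<'E'
for k in piv: piv[k]=piv[k]-2*ym+2*zs
def sleeves(name="wrist",save=None):
    c=cams.get_calibration(name);p,d=cams.snapshot(name)
    if save:cv2.imwrite(save,p)
    W=cloud(d,c);b=blue(p)
    for k in piv:
        r=(W-piv[k])@np.stack([ym,dn,zs],1);rad=np.hypot(r[...,0],r[...,1])
        q=r[b&(np.abs(r[...,2]-7)<8)&(rad<65)]
        if len(q)<40: continue
        q=q[q[:,2]>np.median(q[:,2])-3];f=q[:,:2].astype(np.float32)
        cc,sz,an=cv2.minAreaRect(f);vx,vy,_,_=cv2.fitLine(f,2,0,.01,.01).ravel()
        if vx*cc[0]+vy*cc[1]<0:vx,vy=-vx,-vy
        print(k,len(q),"rect c",np.round(cc,1),"size",np.round(sz,1),"z",q[:,2].mean().round(1),"dir %.1f pos %.1f"%(np.degrees(np.arctan2(vy,vx)),np.degrees(np.arctan2(cc[1],cc[0]))))
    return p,W
E
python3 - <<'E'
from h import *
print(bot.sense()["joint_vel"].round(2));cams.snapshot("wrist");cams.snapshot("wrist")
p,W=sleeves("wrist","pics/w2.png");angle("R");print(bot.sense()["joint_vel"].round(3),bot.sense()["joint_pos"].round(2))
for k in piv:
  r=(W-O)@np.stack([xm,ym,up],1)-[0,PY[k],0]; m=(np.hypot(r[...,0],r[...,1])<27)&(abs(r[...,2]-159)<7)
  if m.sum()>200:print(k,m.sum(),np.nanmean(r[m],0))
print(go(*pose("R",71.5,40)),go(*pose("R",71.5,3)))
E
```

```text
[ 0.08 -0.11 -0.05  0.01 -0.07  0.04  0.09]
L 894 rect c [-12.7  21.5] size [98.9 27.5] z 7.6 dir 177.8 pos 120.7
M 744 rect c [26.6 22.5] size [33.1 11.9] z 7.6 dir 39.8 pos 40.2
R 641 rect c [12.8 32.7] size [33.  11.2] z 7.7 dir 71.0 pos 68.7
t=2.63 ang pos 67.2 dir 70.6 r 34.0 off 97.9 | F tang(ccw+) -0.3 rad -1.0 stem -0.5 Mstem -0.02 w 33
[ 0.026 -0.042 -0.011 -0.    -0.001  0.001 -0.   ] [-0.4   0.6  -1.09  1.92  0.85  1.61 -1.58]
L 1432 [ 6.75259282e-01 -1.49531722e-01  1.58678961e+02]
M 1062 [ -3.5865516    3.66714511 158.67575866]
([0.0, -0.23, 5.79], [-0.2, -0.1, -0.9]) ([-0.0, -0.22, 9.49], [-0.2, -0.1, -0.9])
```

View pics/w2.png

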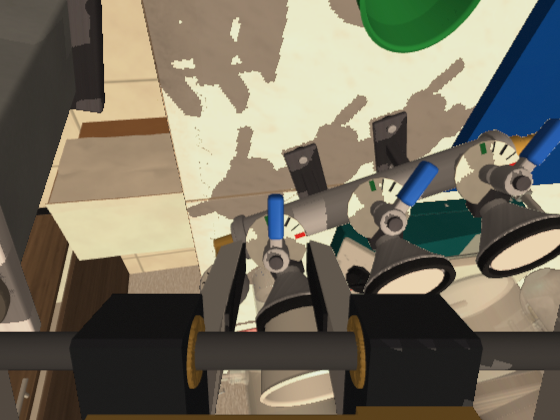

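{"api": "arm_command", "payload": {
  "rows": [
    [[0, -0.2, 3], [0, 0, -0.9], 0.3],
    [[0, -0.2, 6], [0, 0, -0.9], 0.3],
    [[0, -0.2, 8.5], [0, 0, -0.9], 0.3],
    [[0, -0.2, 9.4], [0, 0, -0.9], 0.3],
    [[0, -0.2, 9.4], [0, 0, -0.9], 0.3]
  ]
}}

```text
t: 3.05
position: [385.2, 283.4, 107.4]
orientation: [0.292, 0.578, 0.755, -0.101]
wrist_force: [-0.5, 0.2, -0.4]
width: 0.349
```

```bash
python3 - <<'E'
from h import *
angle("R");sleeves("wrist","pics/w3.png");print(bot.sense()["joint_pos"].round(2))
E
```

```text
t=3.05 ang pos 70.5 dir 71.4 r 31.9 off 3.1 | F tang(ccw+) 0.5 rad 0.4 stem -0.0 Mstem -0.03 w 33
L 358 rect c [-56.1  24.6] size [18.9  7.8] z 7.9 dir -123.7 pos 156.3
M 1867 rect c [26.9 22.4] size [33.5 12.7] z 7.5 dir 39.5 pos 39.8
R 1499 rect c [12.5 32. ] size [34.6 11.7] z 7.6 dir 71.4 pos 68.7
[-0.35  0.67 -1.04  2.03  0.96  1.49 -1.62]
```

{"api": "arm_command", "payload": {
  "rows": [
    [[0, 0, 0], [0, 0, 0], 0.7],
    [[0, 0, 0], [0, 0, 0], 1],
    [[0, 0, 0], [0, 0, 0], 1],
    [[0, 0, 0], [0, 0, 0], 1],
    [[0, 0, 0], [0, 0, 0], 1]
  ]
}}

```text
t: 3.52
position: [384.8, 285.8, 109.0]
orientation: [0.291, 0.578, 0.756, -0.1]
wrist_force: [-0.1, 2.7, 5.8]
width: 0.124
```

```bash
python3 - <<'E'
from h import *
angle("R")
for g in (66,61,56,51,45): print(g,go(*pose("R",g,4)))
E
```

```text
t=3.52 ang pos 69.4 dir 71.4 r 33.1 off 5.6 | F tang(ccw+) -1.8 rad -1.0 stem 6.1 Mstem -0.05 w 12
66 ([0.08, 0.2, 0.16], [-0.1, -0.1, 5.4])
61 ([0.04, 0.5, 0.16], [-0.1, -0.1, 10.4])
56 ([-0.03, 0.79, 0.16], [-0.1, -0.1, 15.4])
51 ([-0.12, 1.07, 0.16], [-0.1, -0.1, 20.4])
45 ([-0.26, 1.39, 0.16], [-0.1, -0.0, 26.4])
```

{"api": "arm_command", "payload": {
  "rows": [
    [[0.1, 0.35, 0.1], [0, 0, 5.4], 1],
    [[0.08, 0.65, 0.1], [0, 0, 10.4], 1],
    [[0.02, 0.95, 0.1], [0, 0, 15.4], 1],
    [[-0.06, 1.23, 0.1], [0, 0, 20.4], 1],
    [[-0.2, 1.55, 0.1], [0, 0, 26.4], 1]
  ]
}}

```text
t: 3.93
position: [398.6, 287.6, 113.1]
orientation: [0.308, 0.736, 0.602, -0.031]
wrist_force: [-16.5, -7.3, 20.1]
width: 0.124
```

```bash
echo 'piv["R"]=piv["R"]+1.7*ym' >> h.py; python3 - <<'E'
from h import *
angle("R");sleeves("wrist");angle("R");print(go(*pose("R",45,4)))
E
```

```text
t=3.93 ang pos 46.4 dir 44.8 r 32.5 off 5.4 | F tang(ccw+) 5.9 rad -19.2 stem 18.0 Mstem 0.14 w 12
L 463 rect c [-55.9  24.7] size [20.   7.9] z 7.9 dir -122.1 pos 156.2
M 2244 rect c [-9.7 22.2] size [103.  27.] z 7.6 dir 179.1 pos 113.7
R 1483 rect c [24.  24.7] size [33.7 11.7] z 7.6 dir 45.0 pos 45.8
t=3.98 ang pos 45.5 dir 44.2 r 32.5 off 5.4 | F tang(ccw+) 5.0 rad -17.6 stem 15.9 Mstem -0.07 w 12
([0.15, 0.03, 0.14], [-0.1, 0.2, -0.8])
```

{"api": "arm_command", "payload": {
  "rows": [
    [[0, 0, 0], [0, 0, -0.5], 1],
    [[0, 0, 0], [0, 0, -0.5], 0.5],
    [[0, 0, 0], [0, 0, -0.5], 0.5],
    [[0, 0, 0], [0, 0, -0.5], 0.5]
  ]
}}

```text
t: 4.32
position: [399.0, 287.7, 113.3]
orientation: [0.307, 0.736, 0.602, -0.031]
wrist_force: [-0.1, 0.2, 0.4]
width: 0.246
```

```bash
python3 - <<'E'
from h import *
angle("R");cams.snapshot("wrist");p,W=sleeves("wrist");angle("R");cv2.imwrite("pics/w4.png",p)
for o in(100,):print(go(*pose("R",45,o)), go(*pose("M",42,100)))
E
```

```text
t=4.32 ang pos 45.7 dir 44.8 r 32.6 off 5.5 | F tang(ccw+) -0.1 rad -0.0 stem 0.5 Mstem -0.06 w 23
L 465 rect c [-56.2  24.9] size [19.9  7.7] z 7.9 dir -122.8 pos 156.1
M 2281 rect c [-9.7 22.3] size [103.8  27.4] z 7.6 dir 178.8 pos 113.6
R 1444 rect c [24.4 24.1] size [33.6 11.6] z 7.6 dir 44.7 pos 44.7
t=4.42 ang pos 45.6 dir 44.7 r 32.6 off 5.4 | F tang(ccw+) -0.1 rad 0.6 stem 0.1 Mstem -0.06 w 24
([0.12, 0.01, -9.46], [-0.2, 0.2, -0.3]) ([6.53, 6.54, -9.5], [-0.2, 0.2, 2.7])
```

View pics/w4.png

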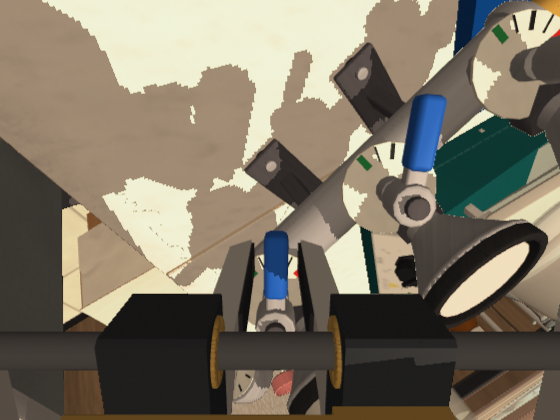

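The right valve stands at 44.8° (sleeve at (276,265)) with the tool clear of it. On to the middle valve.

{"api": "arm_command", "payload": {
  "rows": [
    [[0, 0, -4], [0, 0, 0], 0.5],
    [[1.5, 1.5, -6], [0, 0, 5], 0.5],
    [[4.5, 4.5, -6], [0, 0, 5], 0.5],
    [[6.5, 6.5, -6], [0, 0, 5], 0.5],
    [[6.5, 6.5, -5], [0, 0, 5], 0.5]
  ]
}}

```text
t: 4.83
position: [463.1, 365.8, 154.4]
orientation: [0.308, 0.763, 0.568, -0.016]
wrist_force: [-0.0, -0.0, -0.6]
width: 0.251
```

```bash
python3 - <<'E'
from h import *
cams.snapshot("wrist");sleeves("wrist");angle("M");print(go(*pose("M",39.6,4)),bot.sense()["joint_pos"].round(2))
E
```

```text
L 1539 rect c [-9.9 22. ] size [105.7  26.8] z 7.8 dir 178.6 pos 114.2
M 909 rect c [27.8 22. ] size [33.7 11.2] z 7.8 dir 39.0 pos 38.3
t=4.93 ang pos 43.3 dir 39.7 r 33.4 off 53.2 | F tang(ccw+) 0.4 rad -0.4 stem -0.2 Mstem -0.08 w 23
([0.09, 0.24, 4.92], [-0.2, 0.3, 0.1]) [-0.44  0.69 -0.91  1.76  0.95  1.57 -1.98]
```

{"api": "arm_command", "payload": {
  "rows": [
    [[0.1, 0.2, 2.5], [0, 0, 0], 0.5],
    [[0.1, 0.2, 4.5], [0, 0, 0], 0.5],
    [[0.2, 0.2, 4.9], [0, 0, 0], 0.5],
    [[0.2, 0.2, 4.9], [0, 0, 0], 0.64],
    [[0.2, 0.2, 4.9], [0, 0, 0], 0.64]
  ]
}}

```text
t: 5.35
position: [477.3, 339.8, 113.4]
orientation: [0.308, 0.762, 0.569, -0.019]
wrist_force: [-0.5, -0.6, 0.1]
width: 0.183
```

```bash
python3 - <<'E'
from h import *
angle("M")
for g in (35,30,25,20,15): print(g,go(*pose("M",g,4,35)))
E
```

```text
t=5.35 ang pos 40.8 dir 39.8 r 35.1 off 5.4 | F tang(ccw+) 0.4 rad -0.7 stem -0.0 Mstem -0.06 w 17
35 ([-0.02, 0.36, 0.13], [-0.2, 0.3, 4.8])
30 ([-0.06, 0.66, 0.13], [-0.2, 0.3, 9.8])
25 ([-0.13, 0.96, 0.13], [-0.2, 0.3, 14.8])
20 ([-0.22, 1.25, 0.13], [-0.2, 0.3, 19.8])
15 ([-0.33, 1.53, 0.13], [-0.2, 0.3, 24.8])
```

{"api": "arm_command", "payload": {
  "rows": [
    [[0, 0.36, 0.1], [0, 0, 4.8], 0.64],
    [[-0.05, 0.66, 0.1], [0, 0, 9.8], 0.64],
    [[-0.12, 0.96, 0.1], [0, 0, 14.8], 0.64],
    [[-0.2, 1.25, 0.1], [0, 0, 19.8], 0.64],
    [[-0.3, 1.53, 0.1], [0, 0, 24.8], 0.64]
  ]
}}

```text
t: 5.77
position: [488.5, 335.9, 121.2]
orientation: [0.304, 0.867, 0.391, 0.048]
wrist_force: [-4.0, 1.1, -6.6]
width: 0.181
```

```bash
python3 - <<'E'
from h import *
angle("M");print(bot.sense()["joint_pos"].round(2));sleeves();angle("M")
for g in (13,11,9,7,5): print(g,go(*pose("M",g,4.5,35)))
E
```

```text
t=5.77 ang pos 17.7 dir 14.8 r 35.4 off 6.1 | F tang(ccw+) 6.9 rad -1.0 stem -3.5 Mstem 0.01 w 17
[-0.43  0.69 -0.83  1.8   0.97  1.48 -2.38]
L 3185 rect c [-10.6  15.7] size [110.1  24.3] z 7.9 dir -173.4 pos 123.8
M 1444 rect c [33.4 12.4] size [33.5 11.8] z 7.8 dir 20.7 pos 20.3
t=5.82 ang pos 16.6 dir 14.4 r 35.4 off 6.1 | F tang(ccw+) 6.1 rad -1.2 stem -2.3 Mstem -0.03 w 17
13 ([-0.04, 0.22, 0.16], [-0.2, 0.3, 1.4])
11 ([-0.04, 0.34, 0.16], [-0.2, 0.3, 3.4])
9 ([-0.05, 0.46, 0.16], [-0.2, 0.3, 5.4])
7 ([-0.07, 0.59, 0.16], [-0.2, 0.3, 7.4])
5 ([-0.08, 0.71, 0.16], [-0.2, 0.3, 9.4])
```

{"api": "arm_command", "payload": {
  "rows": [
    [[-0.03, 0.2, 0], [0, 0, 2], 0.64],
    [[-0.04, 0.34, 0], [0, 0, 3.5], 0.64],
    [[-0.05, 0.43, 0], [0, 0, 5], 0.64],
    [[-0.05, 0.5, 0], [0, 0, 6], 0.64],
    [[-0.05, 0.52, 0], [0, 0, 6], 0.64]
  ]
}}

```text
t: 6.23
position: [491.4, 333.7, 125.2]
orientation: [0.3, 0.888, 0.342, 0.066]
wrist_force: [-5.3, 4.0, -2.2]
width: 0.182
```

```bash
python3 - <<'E'
from h import *
angle("M");s=bot.sense();print(s["joint_pos"].round(2))
for g in (7,5,3,1): print(g,go(*pose("M",g,5,35)))
E
```

```text
t=6.23 ang pos 9.2 dir 8.4 r 35.3 off 7.3 | F tang(ccw+) 6.6 rad -1.2 stem 1.9 Mstem 0.06 w 17
[-0.43  0.68 -0.82  1.8   0.96  1.47 -2.48]
7 ([-0.03, 0.14, 0.23], [-0.2, 0.2, 1.4])
5 ([-0.04, 0.26, 0.23], [-0.2, 0.2, 3.4])
3 ([-0.05, 0.38, 0.23], [-0.2, 0.2, 5.4])
1 ([-0.06, 0.5, 0.23], [-0.2, 0.2, 7.4])
```

{"api": "arm_command", "payload": {
  "rows": [
    [[0, 0.06, 0.1], [0, 0, 1], 0.64],
    [[-0.01, 0.12, 0.15], [0, 0, 2], 0.64],
    [[-0.02, 0.18, 0.2], [0, 0, 3], 0.64],
    [[-0.02, 0.18, 0.2], [0, 0, 3], 0.64]
  ]
}}

```text
t: 6.57
position: [492.2, 332.8, 125.3]
orientation: [0.298, 0.897, 0.319, 0.074]
wrist_force: [-4.7, 4.3, -0.2]
width: 0.179
```

```bash
python3 - <<'E'
from h import *
angle("M")
E
```

```text
t=6.57 ang pos 7.5 dir 5.4 r 35.4 off 6.7 | F tang(ccw+) 5.2 rad -1.0 stem 3.5 Mstem 0.06 w 17
```

{"api": "arm_command", "payload": {
  "rows": [
    [[0, 0.06, 0], [0, 0, 1], 0.64],
    [[-0.01, 0.12, 0], [0, 0, 2], 0.64],
    [[-0.02, 0.18, 0], [0, 0, 3], 0.64],
    [[-0.02, 0.18, 0], [0, 0, 3], 0.64]
  ]
}}

```text
t: 6.9
position: [492.9, 332.1, 126.7]
orientation: [0.295, 0.905, 0.295, 0.082]
wrist_force: [-3.4, 4.3, -2.1]
width: 0.18
```

```bash
python3 - <<'E'
from h import *
angle("M");s=bot.sense();print(s["joint_pos"].round(2))
E
```

```text
t=6.90 ang pos 5.0 dir 2.4 r 35.4 off 7.3 | F tang(ccw+) 5.7 rad -0.2 stem 1.5 Mstem 0.03 w 17
[-0.44  0.67 -0.8   1.8   0.96  1.46 -2.58]
```

{"api": "arm_command", "payload": {
  "rows": [
    [[0, 0.06, 0], [0, 0, 0.5], 0.64],
    [[-0.01, 0.12, 0.1], [0, 0, 1], 0.64],
    [[-0.01, 0.18, 0.1], [0, 0, 1.5], 0.64],
    [[-0.01, 0.18, 0.1], [0, 0, 1.5], 0.64]
  ]
}}

```text
t: 7.23
position: [493.7, 331.2, 127.2]
orientation: [0.293, 0.909, 0.283, 0.087]
wrist_force: [-5.3, 5.6, -2.9]
width: 0.18
```

```bash
python3 - <<'E'
from h import *
angle("M");sleeves();angle("M")
E
```

```text
t=7.23 ang pos 2.9 dir 0.8 r 35.4 off 6.9 | F tang(ccw+) 7.9 rad -1.2 stem 2.2 Mstem 0.03 w 17
L 3197 rect c [-10.3  11.2] size [112.2  21.8] z 7.9 dir -167.1 pos 132.5
M 1419 rect c [35.3  3.6] size [33.7 11.8] z 7.8 dir 5.6 pos 5.9
t=7.28 ang pos 2.9 dir 0.8 r 35.5 off 6.9 | F tang(ccw+) 7.7 rad -0.6 stem 2.4 Mstem 0.06 w 17
```

{"api": "arm_command", "payload": {
  "rows": [
    [[0, 0.06, 0], [0, 0, 0.5], 0.64],
    [[0, 0.12, 0.1], [0, 0, 1], 0.64],
    [[0, 0.16, 0.1], [0, 0, 1.5], 0.64],
    [[0, 0.16, 0.1], [0, 0, 1.5], 0.64]
  ]
}}

```text
t: 7.62
position: [494.3, 330.6, 127.5]
orientation: [0.291, 0.913, 0.272, 0.091]
wrist_force: [-6.0, 6.6, -3.5]
width: 0.18
```

```bash
python3 - <<'E'
from h import *
angle("M")
E
```

```text
t=7.62 ang pos 1.5 dir -0.7 r 35.5 off 6.7 | F tang(ccw+) 9.2 rad -1.4 stem 2.4 Mstem 0.10 w 17
```

{"api": "arm_command", "payload": {
  "rows": [
    [[0, 0.08, 0], [0, 0, 0.5], 0.64],
    [[0, 0.14, 0.1], [0, 0, 1], 0.64],
    [[0, 0.2, 0.1], [0, 0, 1.5], 0.64],
    [[0, 0.2, 0.1], [0, 0, 1.5], 0.64]
  ]
}}

```text
t: 7.95
position: [494.8, 329.9, 127.9]
orientation: [0.289, 0.916, 0.26, 0.095]
wrist_force: [-6.1, 6.7, -4.0]
width: 0.185
```

```bash
python3 - <<'E'
from h import *
angle("M");sleeves();angle("M")
E
```

```text
t=7.95 ang pos -0.0 dir -2.2 r 35.6 off 6.5 | F tang(ccw+) 9.6 rad -1.6 stem 2.0 Mstem 0.10 w 17
L 3199 rect c [-10.4  10.6] size [112.5  21.4] z 7.9 dir -166.0 pos 134.4
M 1436 rect c [35.5  1.9] size [33.5 11.8] z 7.8 dir 2.5 pos 3.1
t=8.00 ang pos -0.0 dir -2.2 r 35.6 off 6.5 | F tang(ccw+) 10.2 rad -2.6 stem 1.9 Mstem 0.08 w 17
```

{"api": "arm_command", "payload": {
  "rows": [
    [[0, 0.1, 0.05], [0, 0, 0.3], 0.64],
    [[0, 0.17, 0.1], [0, 0, 0.6], 0.64],
    [[0, 0.2, 0.1], [0, 0, 0.6], 0.64],
    [[0, 0.2, 0.1], [0, 0, 0.6], 0.64]
  ]
}}

```text
t: 8.33
position: [495.2, 329.4, 128.2]
orientation: [0.288, 0.918, 0.256, 0.096]
wrist_force: [-7.6, 7.7, -4.4]
width: 0.179
```

```bash
python3 - <<'E'
from h import *
angle("M");sleeves();angle("M");print(bot.sense()["joint_pos"].round(2))
E
```

```text
t=8.33 ang pos -1.2 dir -2.8 r 35.6 off 6.4 | F tang(ccw+) 11.0 rad -2.5 stem 2.7 Mstem 0.06 w 17
L 3213 rect c [-10.1  10.4] size [112.5  21.2] z 7.9 dir -165.5 pos 134.2
M 1435 rect c [35.3  1.3] size [34.3 11.8] z 7.8 dir 1.3 pos 2.1
t=8.38 ang pos -1.2 dir -2.8 r 35.6 off 6.4 | F tang(ccw+) 9.4 rad -2.8 stem 2.3 Mstem 0.08 w 16
[-0.44  0.65 -0.78  1.81  0.95  1.44 -2.66]
```

{"api": "arm_command", "payload": {
  "rows": [
    [[0, 0.12, 0.05], [0, 0, 0], 0.64],
    [[0, 0.2, 0.05], [0, 0, 0], 0.64],
    [[0, 0.24, 0.05], [0, 0, 0], 0.64]
  ]
}}

```text
t: 8.63
position: [495.7, 328.8, 128.9]
orientation: [0.286, 0.918, 0.256, 0.097]
wrist_force: [-6.5, 8.6, -8.5]
width: 0.181
```

```bash
python3 - <<'E'
from h import *
angle("M");sleeves();angle("M")
E
```

```text
t=8.63 ang pos -2.8 dir -2.7 r 35.8 off 6.5 | F tang(ccw+) 13.7 rad -1.3 stem -0.5 Mstem 0.07 w 17
L 3191 rect c [-10.4  10.3] size [112.6  21. ] z 7.9 dir -165.0 pos 135.3
M 1420 rect c [35.6  0.6] size [11.8 33.6] z 7.8 dir -0.0 pos 0.9
t=8.68 ang pos -2.9 dir -2.7 r 35.8 off 6.5 | F tang(ccw+) 12.3 rad -0.6 stem -0.6 Mstem 0.13 w 16
```

The middle valve seats at 12–14 N against 6 N when free, so it's snug. I'll back off and go to the left valve.

{"api": "arm_command", "payload": {
  "rows": [
    [[0, -0.22, 0], [0, 0, 0], 0.64],
    [[0, -0.22, 0], [0, 0, 0], 0.55],
    [[0, -0.22, -3], [0, 0, 0], 0.5],
    [[0, -0.22, -6], [0, 0, -4], 0.5],
    [[0, -0.22, -7.5], [0, 0, -10], 0.5]
  ]
}}

```text
t: 9.1
position: [470.1, 367.7, 192.0]
orientation: [0.293, 0.892, 0.336, 0.072]
wrist_force: [-0.5, -0.0, -0.2]
width: 0.252
```

```bash
python3 - <<'E'
from h import *
angle("M");cams.snapshot("wrist");sleeves();print(go(*pose("L",40,60)),bot.sense()["joint_pos"].round(2))
E
```

```text
t=9.10 ang pos -1.8 dir 7.3 r 36.1 off 84.9 | F tang(ccw+) 0.3 rad -0.4 stem 0.0 Mstem -0.02 w 24
L 1437 rect c [-10.4  10.5] size [112.6  21. ] z 7.9 dir -165.2 pos 134.7
M 685 rect c [35.6  1. ] size [33.4 11.4] z 7.8 dir 0.8 pos 1.6
([8.36, -1.16, 2.55], [-0.6, -0.8, -32.6]) [-0.47  0.61 -0.85  1.73  0.89  1.55 -2.45]
```

{"api": "arm_command", "payload": {
  "rows": [
    [[3, -0.4, 0], [0, 0, -7], 0.5],
    [[8.4, -1.2, 2], [0, 0, -32.6], 0.5],
    [[8.4, -1.2, 2.5], [0, 0, -32.6], 0.5],
    [[8.4, -1.2, 2.5], [0, 0, -32.6], 0.5],
    [[8.4, -1.2, 2.5], [0, 0, -32.6], 0.5]
  ]
}}

```text
t: 9.62
position: [537.1, 415.8, 156.1]
orientation: [0.302, 0.76, 0.575, -0.015]
wrist_force: [-1.4, -0.3, 1.0]
width: 0.25
```

```bash
sed -i 's/rad<65/rad<54/' h.py; python3 - <<'E'
from h import *
cams.snapshot("wrist");sleeves(save="pics/w5.png");angle("L");print(go(*pose("L",39.7,5,35)),bot.sense()["joint_pos"].round(2))
E
```

```text
L 871 rect c [28.6 21.8] size [33.4 11.4] z 7.9 dir 38.6 pos 37.4
t=9.72 ang pos 39.9 dir 40.0 r 34.2 off 58.6 | F tang(ccw+) -0.1 rad 0.2 stem -0.4 Mstem -0.04 w 23
([0.01, 0.05, 5.36], [-0.4, -0.8, 0.3]) [-0.47  0.78 -0.86  1.55  1.01  1.61 -1.85]
```

View pics/w5.png

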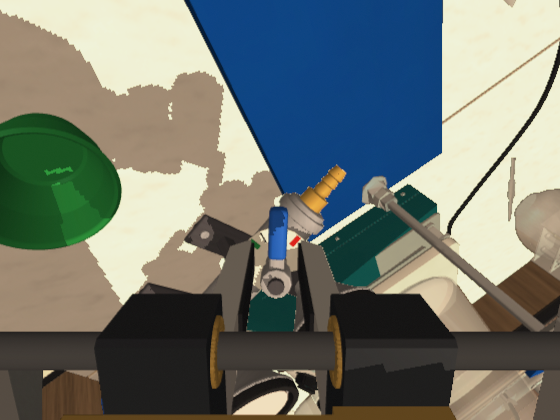

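The left lever's sleeve lies centred between the fingers at (278,235). Descend.

{"api": "arm_command", "payload": {
  "rows": [
    [[0.1, 0.15, 2.5], [0, 0, 1], 0.5],
    [[0.15, 0.18, 4.7], [0, 0, 1], 0.5],
    [[0.15, 0.18, 5.4], [0, 0, 1], 0.5],
    [[0.15, 0.18, 5.4], [0, 0, 1], 0.64],
    [[0.15, 0.18, 5.4], [0, 0, 1], 0.64]
  ]
}}

```text
t: 10.13
position: [556.1, 391.5, 113.7]
orientation: [0.302, 0.767, 0.566, -0.011]
wrist_force: [-0.6, 1.2, 0.1]
width: 0.187
```

```bash
echo 'piv["L"]=piv["L"]+2*ym' >> h.py; python3 - <<'E'
from h import *
angle("L")
for g in (33,28,23,18,13): print(g,go(*pose("L",g,4.5,35)))
E
```

```text
t=10.13 ang pos 39.4 dir 38.8 r 34.7 off 5.0 | F tang(ccw+) 0.6 rad 0.8 stem 0.8 Mstem -0.01 w 18
33 ([0.01, 0.39, 0.05], [-0.5, -0.7, 5.8])
28 ([-0.03, 0.69, 0.05], [-0.5, -0.7, 10.8])
23 ([-0.1, 0.99, 0.05], [-0.5, -0.7, 15.8])
18 ([-0.2, 1.28, 0.04], [-0.6, -0.7, 20.8])
13 ([-0.32, 1.56, 0.04], [-0.6, -0.6, 25.8])
```

{"api": "arm_command", "payload": {
  "rows": [
    [[0, 0.36, 0.05], [0, 0, 5], 0.64],
    [[-0.03, 0.66, 0.1], [0, 0, 10], 0.64],
    [[-0.1, 0.96, 0.1], [0, 0, 15], 0.64],
    [[-0.2, 1.25, 0.1], [0, 0, 20], 0.64],
    [[-0.3, 1.56, 0.1], [0, 0, 25], 0.64]
  ]
}}

```text
t: 10.55
position: [567.2, 387.1, 121.8]
orientation: [0.296, 0.872, 0.385, 0.056]
wrist_force: [-6.9, -0.6, -3.4]
width: 0.181
```

```bash
python3 - <<'E'
from h import *
angle("L");sleeves();angle("L");print(bot.sense()["joint_pos"].round(2))
for g in (11,9,7): print(g,go(*pose("L",g,4.5,35)))
E
```

```text
t=10.55 ang pos 15.6 dir 13.6 r 34.9 off 5.8 | F tang(ccw+) 6.0 rad -4.8 stem -0.8 Mstem 0.07 w 17
L 1826 rect c [-1.9  6. ] size [102.4  15.6] z 7.8 dir -172.8 pos 107.1
M 414 rect c [47.1  1.7] size [12.3 12.3] z 7.1 dir -56.4 pos 2.1
t=10.60 ang pos 14.2 dir 13.2 r 35.1 off 5.9 | F tang(ccw+) 5.1 rad -3.5 stem -0.7 Mstem 0.06 w 17
[-0.46  0.78 -0.78  1.59  1.02  1.51 -2.29]
11 ([-0.01, 0.2, 0.14], [-0.8, -0.5, 2.2])
9 ([-0.02, 0.32, 0.14], [-0.8, -0.5, 4.2])
7 ([-0.03, 0.44, 0.14], [-0.8, -0.5, 6.2])
```

{"api": "arm_command", "payload": {
  "rows": [
    [[-0.01, 0.15, 0.05], [0.2, 0.2, 2], 0.64],
    [[-0.02, 0.3, 0.1], [0.4, 0.4, 3.5], 0.64],
    [[-0.03, 0.4, 0.1], [0.4, 0.4, 5], 0.64],
    [[-0.03, 0.42, 0.1], [0.4, 0.4, 5], 0.64]
  ]
}}

```text
t: 10.93
position: [569.7, 385.5, 125.0]
orientation: [0.288, 0.891, 0.343, 0.073]
wrist_force: [-4.5, 3.1, -1.4]
width: 0.177
```

```bash
sed -i 's/(rad<54)/(rad<54)\&(r[...,0]>5)/' h.py; python3 - <<'E'
from h import *
angle("L");sleeves();angle("L")
E
```

```text
t=10.93 ang pos 8.8 dir 8.0 r 35.2 off 6.8 | F tang(ccw+) 5.2 rad -1.3 stem 1.8 Mstem 0.09 w 17
L 1428 rect c [33.1  7.2] size [33.5 11.8] z 7.9 dir 11.2 pos 12.2
M 367 rect c [47.5  1.5] size [11.2 12. ] z 7.2 dir -79.9 pos 1.8
t=10.98 ang pos 8.8 dir 8.1 r 35.2 off 6.8 | F tang(ccw+) 5.0 rad -2.5 stem 2.3 Mstem 0.08 w 17
```

{"api": "arm_command", "payload": {
  "rows": [
    [[0, 0.08, 0], [0, 0, 1], 0.64],
    [[-0.01, 0.15, 0.1], [0, 0, 2], 0.64],
    [[-0.02, 0.2, 0.1], [0, 0, 2.5], 0.64]
  ]
}}

```text
t: 11.23
position: [570.4, 385.2, 125.9]
orientation: [0.285, 0.899, 0.324, 0.079]
wrist_force: [-4.3, 4.7, -0.2]
width: 0.178
```

```bash
python3 - <<'E'
from h import *
angle("L");sleeves();angle("L")
E
```

```text
t=11.23 ang pos 6.9 dir 5.5 r 35.4 off 7.2 | F tang(ccw+) 5.2 rad -0.5 stem 3.5 Mstem 0.09 w 17
L 1426 rect c [33.  6.] size [34.5 11.9] z 7.9 dir 9.3 pos 10.2
M 360 rect c [48.1  1.1] size [10.2 11.4] z 7.0 dir -83.5 pos 1.3
t=11.28 ang pos 6.7 dir 5.5 r 35.5 off 7.3 | F tang(ccw+) 5.4 rad -1.3 stem 3.0 Mstem 0.10 w 17
```

{"api": "arm_command", "payload": {
  "rows": [
    [[0, 0.1, 0.05], [0, 0, 1], 0.64],
    [[0, 0.17, 0.1], [0, 0, 2], 0.64],
    [[-0.01, 0.22, 0.15], [0, 0, 2], 0.64]
  ]
}}

```text
t: 11.53
position: [571.6, 384.2, 126.7]
orientation: [0.283, 0.905, 0.307, 0.085]
wrist_force: [-5.8, 5.6, -0.9]
width: 0.176
```

```bash
python3 - <<'E'
from h import *
angle("L")
E
```

```text
t=11.53 ang pos 4.2 dir 3.4 r 35.7 off 6.9 | F tang(ccw+) 7.0 rad -1.2 stem 3.9 Mstem 0.08 w 17
```

{"api": "arm_command", "payload": {
  "rows": [
    [[0, 0.1, 0.05], [0, 0, 1], 0.64],
    [[0, 0.17, 0.1], [0, 0, 2], 0.64],
    [[-0.01, 0.22, 0.15], [0, 0, 2], 0.64]
  ]
}}

```text
t: 11.78
position: [572.6, 383.2, 127.3]
orientation: [0.28, 0.91, 0.291, 0.091]
wrist_force: [-5.5, 4.6, 0.6]
width: 0.183
```

```bash
python3 - <<'E'
from h import *
angle("L");sleeves();angle("L")
E
```

```text
t=11.78 ang pos 1.7 dir 1.3 r 35.9 off 6.6 | F tang(ccw+) 5.3 rad -1.8 stem 4.5 Mstem 0.10 w 17
L 1429 rect c [33.6  3. ] size [33.5 11.8] z 7.9 dir 4.2 pos 5.1
M 309 rect c [48.7  1. ] size [11.2  8.6] z 6.9 dir 90.8 pos 1.2
t=11.83 ang pos 1.6 dir 1.3 r 36.0 off 6.6 | F tang(ccw+) 6.1 rad -2.0 stem 3.7 Mstem 0.11 w 17
```

Still free at about 4.5°; carrying on.

{"api": "arm_command", "payload": {
  "rows": [
    [[0, 0.1, 0.05], [0, 0, 1], 0.64],
    [[0, 0.17, 0.1], [0, 0, 2], 0.64],
    [[-0.02, 0.22, 0.15], [0, 0, 2], 0.64]
  ]
}}

```text
t: 12.08
position: [573.6, 382.1, 128.0]
orientation: [0.278, 0.915, 0.275, 0.097]
wrist_force: [-5.4, 5.6, 0.3]
width: 0.186
```

```bash
python3 - <<'E'
from h import *
angle("L")
E
```

```text
t=12.08 ang pos -0.7 dir -0.8 r 36.1 off 6.3 | F tang(ccw+) 6.0 rad -1.4 stem 4.7 Mstem 0.11 w 17
```

{"api": "arm_command", "payload": {
  "rows": [
    [[0, 0.1, 0.05], [0, 0, 1], 0.64],
    [[0, 0.17, 0.1], [0, 0, 2], 0.64],
    [[-0.03, 0.22, 0.15], [0, 0, 2], 0.64]
  ]
}}

```text
t: 12.33
position: [574.2, 381.2, 128.5]
orientation: [0.275, 0.92, 0.258, 0.102]
wrist_force: [-6.6, 6.5, 0.2]
width: 0.178
```

```bash
python3 - <<'E'
from h import *
angle("L");sleeves();angle("L");print(bot.sense()["joint_pos"].round(2))
E
```

```text
t=12.33 ang pos -2.6 dir -2.9 r 36.2 off 6.1 | F tang(ccw+) 7.1 rad -2.2 stem 5.5 Mstem 0.14 w 17
L 1430 rect c [33.7  0.5] size [11.8 33.5] z 7.9 dir -0.2 pos 0.9
M 313 rect c [49.3  0.6] size [11.9  7.9] z 6.6 dir 82.8 pos 0.7
t=12.38 ang pos -2.6 dir -2.9 r 36.2 off 6.1 | F tang(ccw+) 6.9 rad -2.6 stem 3.8 Mstem 0.16 w 17
[-0.45  0.75 -0.76  1.6   1.    1.47 -2.55]
```

{"api": "arm_command", "payload": {
  "rows": [
    [[0, 0.1, 0], [0, 0, 0.5], 0.64],
    [[0, 0.17, 0.05], [0, 0, 1], 0.64],
    [[-0.02, 0.22, 0.05], [0, 0, 1], 0.64]
  ]
}}

```text
t: 12.63
position: [574.6, 380.8, 129.6]
orientation: [0.273, 0.923, 0.25, 0.105]
wrist_force: [-3.4, 6.5, -4.1]
width: 0.177
```

```bash
python3 - <<'E'
from h import *
angle("L");sleeves();angle("L")
E
```

```text
t=12.63 ang pos -4.4 dir -3.9 r 36.3 off 6.6 | F tang(ccw+) 8.3 rad 0.2 stem 1.0 Mstem 0.07 w 17
L 1421 rect c [33.5 -0.4] size [11.7 33.4] z 8.0 dir -1.8 pos -0.8
M 309 rect c [49.2  0.4] size [11.9  8.2] z 6.7 dir 80.7 pos 0.4
t=12.68 ang pos -4.5 dir -3.9 r 36.3 off 6.6 | F tang(ccw+) 8.8 rad 0.3 stem 0.6 Mstem 0.13 w 17
```

{"api": "arm_command", "payload": {
  "rows": [
    [[0, 0.1, 0], [0, 0, 0.4], 0.64],
    [[0, 0.18, 0.05], [0, 0, 0.8], 0.64],
    [[-0.02, 0.24, 0.05], [0, 0, 0.8], 0.64]
  ]
}}

```text
t: 12.93
position: [575.0, 380.1, 130.5]
orientation: [0.271, 0.925, 0.244, 0.107]
wrist_force: [-2.8, 9.1, -7.7]
width: 0.181
```

```bash
python3 - <<'E'
from h import *
angle("L");sleeves();angle("L")
E
```

```text
t=12.93 ang pos -6.2 dir -4.8 r 36.4 off 6.9 | F tang(ccw+) 12.1 rad 1.7 stem -0.9 Mstem 0.05 w 17
L 1429 rect c [33.5 -1.3] size [11.8 33.6] z 7.9 dir -3.3 pos -2.3
M 310 rect c [48.9  0.9] size [11.6  8.5] z 6.8 dir 82.1 pos 1.1
t=12.98 ang pos -6.3 dir -4.7 r 36.4 off 6.9 | F tang(ccw+) 11.0 rad 1.0 stem -2.2 Mstem 0.19 w 17
```

{"api": "arm_command", "payload": {
  "rows": [
    [[0, 0.1, 0], [0, 0, 0.3], 0.64],
    [[0, 0.18, 0], [0, 0, 0.5], 0.64],
    [[0, 0.22, 0], [0, 0, 0.5], 0.64]
  ]
}}

```text
t: 13.23
position: [575.3, 379.7, 131.3]
orientation: [0.269, 0.926, 0.24, 0.109]
wrist_force: [-3.0, 7.0, -11.8]
width: 0.183
```

```bash
python3 - <<'E'
from h import *
angle("L");sleeves();angle("L")
E
```

```text
t=13.23 ang pos -7.5 dir -5.3 r 36.5 off 7.2 | F tang(ccw+) 13.1 rad 0.2 stem -5.1 Mstem 0.11 w 17
L 1405 rect c [33.3 -1.8] size [11.4 33.4] z 7.9 dir -4.7 pos -3.1
M 322 rect c [48.8  0.4] size [12.5  8.7] z 6.8 dir 81.6 pos 0.5
t=13.28 ang pos -7.5 dir -5.3 r 36.5 off 7.2 | F tang(ccw+) 11.9 rad 1.3 stem -4.5 Mstem 0.08 w 17
```

The left valve is snug: 13 N against about 5–6 N when free. Now back off, retreat well clear and check.

{"api": "arm_command", "payload": {
  "rows": [
    [[0, -0.22, 0], [0, 0, 0], 0.64],
    [[0, -0.24, 0], [0, 0, 0], 0.55],
    [[0, -0.24, -3], [0, 0, 0], 0.5],
    [[0, -0.24, -6], [0, 0, 0], 0.5],
    [[0, -0.24, -10], [0, 0, 0], 0.5]
  ]
}}

```text
t: 13.7
position: [541.9, 424.5, 213.3]
orientation: [0.27, 0.926, 0.239, 0.108]
wrist_force: [1.2, 0.1, 0.2]
width: 0.25
```

{"api": "arm_command", "payload": {
  "rows": [
    [[-2, 0, -4], [0, 0, -7], 0.5],
    [[-5, 0, -8], [0, 0, -14], 0.5],
    [[-8, 0, -10], [0, 0, -21], 0.5],
    [[-8, 0, -10], [0, 0, -21], 0.5],
    [[-8, 0, -10], [0, 0, -21], 0.5]
  ]
}}

```text
t: 14.12
position: [438.4, 430.2, 293.3]
orientation: [0.285, 0.867, 0.405, 0.059]
wrist_force: [0.6, -0.3, -0.0]
width: 0.256
```

```bash
python3 - <<'E'
from h import *
cams.snapshot("wrist");sleeves(save="pics/w6.png");print(bot.sense()["position"],bot.sense()["wrist_force"])
for n in("scene","top"):
    p,W=sleeves(n,f"pics/{n}9.png")
p=cv2.imread("pics/scene9.png")[100:330,130:350];cv2.imwrite("pics/crop9.png",cv2.resize(p,None,fx=2.6,fy=2.6,interpolation=2))
E
```

```text
L 373 rect c [33.  -1.8] size [11.1 33.4] z 8.0 dir -4.9 pos -3.2
M 317 rect c [35.3  0.9] size [34.  10.9] z 7.8 dir 0.9 pos 1.5
[441.05254118 428.77681679 290.98936588] [-0.11273695 -0.23562712 -0.89496658]
M 97 rect c [34.4  0.7] size [31.6 10.8] z 8.7 dir -0.9 pos 1.2
R 102 rect c [23.6 23.4] size [31.1 11.4] z 8.7 dir 44.1 pos 44.8
L 42 rect c [32.4 -1. ] size [29.5 10.6] z 9.6 dir 3.8 pos -1.7
```

View pics/crop9.png

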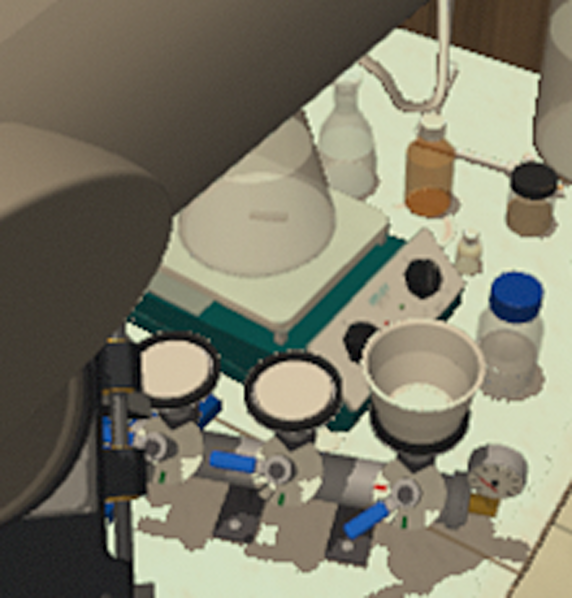

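View pics/w6.png

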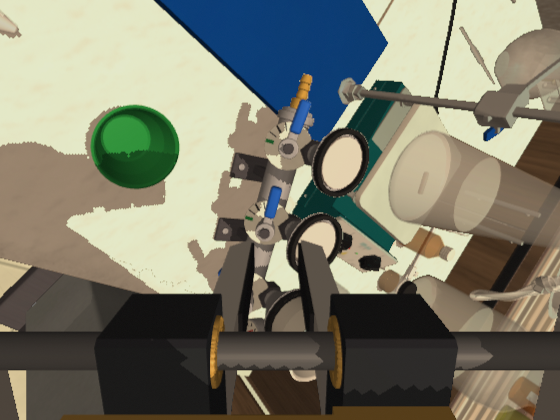

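The checks agree. The crucible, plates and bottles are undisturbed, the right lever is at about 45°, the middle at +1° and the left at −5°, and the arm is clear of everything. Handing in.

```bash
python3 -c "
from station import order,bot
print(bot.sense()['joint_vel'].round(3));print(order.finish_job())"
```

```text
[ 0.001  0.006 -0.004  0.001 -0.003  0.001  0.003]
the job is handed in; nothing more can be done
None
```

I set all three valves as asked and handed the job in at about 14 s on the robot's clock; no verdict came back.

| Valve | Setting | Lever in the last pictures | Force at the lever when I stopped |
|---|---|---|---|
| Right (white crucible) | Half open | 44–45° | – |
| Middle | Shut | About +1° | 12–14 N (about 6 N turning freely) |
| Left | Shut | About −5° | 12–13 N (5–6 N turning freely) |

- **Seats:** I turned the middle and left valves on until they were snug, above the 9 N mark and well below the 23 N that ruins them. Neither lever moved noticeably after release.
- **Surroundings:** In the last pictures the crucible, both filter plates and the bottles look undisturbed. The arm is standing clear of everything.
- **Disagreements:**
  - The force rose more slowly with lever travel than the figures given. I put the squeeze at 0.04–0.07 rad, and it is an estimate.
  - The scene and top cameras, with few pixels on the levers, gave less certain angles. One read the left lever's direction as +3.8°, though from its position it read −1.7°. I trusted the close wrist view instead.

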